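# Lock the indexing fixture

### The job

On the workshop bench, lock the indexing fixture: push the upright pin on its disc round until the slot in the disc's rim faces the locking bar, then push the bar by its end plate fully home, so that its nose sits in the slot and the plate meets the guide. Do it all by pushing with the fingers: do not lift the bar or anything else, and leave the other things on the bench where they are.

Things in the scene. Friction and masses are not known exactly. Their poses are not given: they have to be found in the camera images.
- fixture: Low green cast fixture, fixed. Origin on the bench (z = 0) under the disc's vertical axis; its x axis points from the disc along the locking bar's track, z up. Square base 160 x 160 x 20 mm centred on the origin; a tail 70 mm wide runs on to x = 205 mm with a flat rail 50 mm wide, top at z = 28 mm, on which the bar slides.
- guide_end (a point): Middle of the outer end of the bar's guide, at rail height: 135 mm along the fixture's x axis, z = 28 mm. The guide is two walls from x = 75 to 135 mm, inner faces 23 mm apart, tops at z = 45.5 mm, with a steel strap across them from x = 110 to 135 mm, top at z = 51 mm.
- disc (a joint): Turn of the level steel disc (130 mm across, 12 mm thick, top at z = 42 mm), rad, counter-clockwise from above: the slot's direction in the fixture's frame. At 0 and equally at 6.283 the slot faces the bar. Starts between 0.7 and 5.58; turns either way, without stops within reach. A friction brake (about 2 N at the pin) keeps it where it is left. A screw head at its centre stands 4 mm proud.
- slot (a point): Middle of the mouth of the disc's only slot, on the disc's top edge (65 mm from the axis, z = 42 mm); turns with the disc. The slot is open at the rim, 26 mm wide, 30 mm deep, cut right through. Unless it is lined up within about 8 mm the bar strikes the rim and stops short.
- pin_top (a point): Centre of the top (z = 92 mm) of the upright round pin on the disc: 16 mm across, 50 mm tall above the disc, 47 mm from the axis, exactly opposite the slot. Pushed sideways it turns the disc.
- bar: Plain steel locking bar, loose in its guide, about 0.35 kg, slides with a few N: 20 mm wide, 16 mm high, nose tapered to 8 mm over its last 14 mm. Origin on the underside at the end plate's inner face; x points away from the disc, nose tip at x = -94 mm. In the fixture's frame the origin starts at x = 167 to 185 mm, z = 28 mm; fully home, with the plate against the guide, it is at x = 135 mm.
- bar_plate (a point): Middle of the top edge of the end plate's outer face, the face to push on. The plate stands across the bar: 10 mm thick, 50 mm wide, 40 mm tall from the rail up; this point is 10 mm along the bar's x axis from its origin, 40 mm above its underside.
- cup: Bystander: clear plastic cup, 76 mm across, 90 mm high, origin at its foot.
- wrench: Bystander: steel wrench lying on the bench, 170 mm long along its x axis.
- clamp: Bystander: dark C-clamp lying on the bench, about 125 x 80 mm, 16 mm high.
- socket: Bystander: steel socket standing on the bench, 32 mm across, 45 mm high, origin at its foot.
There are look-alikes about, which are no part of the job. Several things have the shape of the bar; the one meant has the colours described above.

How it is judged (in metres and radians):
On the way, in this order (a step that is already met when the one before it is completed fails the run):
1. the slot faces the bar (within 9 mm at the rim) while the bar is still drawn out (x of slot in the frame of fixture above 0.05 m and y of slot in the frame of fixture between -0.009 and 0.009 m and x of bar in the frame of fixture above 0.155 m), for 0.2 s.
2. the bar is home in the slot (x of slot in the frame of fixture above 0.05 m and y of slot in the frame of fixture between -0.008 and 0.008 m and x of bar in the frame of fixture between 0.13 and 0.139 m and y of bar in the frame of fixture between -0.006 and 0.006 m and z of bar in the frame of fixture below 0.034 m), for 0.2 s.
At the end, for the whole second after the job is handed in: The bar is home in its guide (end plate within 4 mm of the guide's end, bar flat in its track) with its nose in the slot, the slot within 8 mm of the bar's line at the rim, bar and disc at rest, and the bystanders within 30 mm of where they stood (all of step 2 and linear speed of bar below 0.02 m/s and velocity of joint disc between -0.1 and 0.1 rad/s and distance of each of cup, wrench, clamp, socket from where it was at the start of the episode below 0.03 m); the robot touches nothing.
It fails at once if the bar is lifted or tipped (z of bar in the frame of fixture above 0.04 m or angle between bar's own z axis and vertical above 0.25 rad).
It fails at once if a bystander is moved by over 30 mm, knocked over or lifted by over 15 mm (height (world z) of any of cup, wrench, clamp, socket above 0.015 m or distance of any of cup, wrench, clamp, socket from where it was at the start of the episode above 0.03 m).
It also fails if it takes over 51 s, if anything falls off the work surface, if the arm or the gripper's body presses on something with over 40 N, if the wrist force passes 120 N, or if a joint passes its speed limit or range.

### The arm

A 6-joint arm with a two-finger parallel gripper is mounted at the origin on the work surface. World frame = base frame: x ahead of the robot, y to its left, z up, the work surface at z = 0. Lengths are in m, angles in degrees, forces in N, time in s.
With the tool pointing down it reaches from about 0.375 to 0.9 m from the base axis. Payload 3.1 kg.
Tool frame: the origin (TCP) lies at the very end of the fingers, on their centre line; the grasp point (between the pads) lies 19 mm behind it; z points along the fingers, y is the line along which they close (so a half turn about z gives the same grasp; the last joint's range is limited). The gripper opens to 87 mm and grips with 3 to 60 N. Pads are 19 mm wide; open, the fingers measure 117 mm over their backs; the gripper's body (75 mm by 190 mm) begins 51 mm behind the grasp point.
Start: joints at [-74.399, 30.224, 82.088, -0, 67.689, -10.227], TCP at [0.272, -0.563, 0.223] pointing down, gripper open.
Joint ranges: [-176.69, 176.69], [-43.24, 126.21], [12.49, 139.97], [-82, 262], [0, 151.66], [-163.58, 163.58]. Speed limits (degrees/s): [159.86, 159.86, 180, 180, 180, 180].

### API

Orientations are given as a 3x3 rotation matrix whose columns are the frame's x, y, z axes.
In Python, from rig import bot, imaging gives the robot as it stands.
- The arm moves only by the tool drive_tool, never from a script. Its argument "deltas" is text: rows parted by semicolons, each of 5 numbers parted by spaces: the finger opening in mm, from 0 to 87, then the shift along the world's x, y, z in mm, then the turn about the world's z in rad. In form: jaw dx dy dz twist; .... A call has 1 to 12 rows; each row is the pose to reach, as a shift and turn from the pose commanded when the call began; what a row does not reach only later rows make up. A row lasts 1/10 s, in which the tool goes at most 50 mm and 8.59 degrees, less where a joint would pass 70% of its speed; a pose out of reach is approached as far as the arm can. A call with a gripper value outside its range is refused whole. The fingers move at their own pace and stop on an object; the grip force is fixed at half the most. Time passes only in rows, so rows that repeat a pose let the fingers close. It gives the time, the measured TCP pose, the force, the opening and the grip force at its end, in the units of the state.
- bot.read_state(): the state, without advancing time (a new reading comes with each control period).
- imaging.capture(name): name is "scene" or "top" or "wrist"; returns the picture (420x560x3 uint8, red, green, blue); there is no depth.
- imaging.camera_model(name): a dict with "fx", "fy", "cx", "cy" (pixels), "dist" ([k1, k2, p1, p2, k3] as OpenCV has them; the pictures are not rectified), "T" (4x4, takes a point from camera to world coordinates). Camera axes: x right, y down, z forward; pixel columns grow to the right and rows downward; lengths in m; the calibration is good to about 2 mm. A picture is of the moment at which its call begins: read the wrist's pose just before it. camera_model takes no time and is no camera call; for the wrist camera it gives the pose at the moment of the call.
- bot.hand_in(): hands the job in; it is judged then, once.
The state is a dict: "time_s": time; "joint_positions": joint angles; "qvel": joint speeds; "tau": joint torques, N m; "position": TCP position; "tcp_rot": TCP orientation; "force": force on the tool from outside, world axes, zero at the start; "moment": the same for the moment, N m; "opening": opening from 0.0 (shut) to 1.0 (fully open); "grasp_force": force on a finger pad.
Only numpy, scipy, OpenCV 4.12 (cv2) and the standard library are available. Lean on these libraries where they do the work, as an engineer would, in place of code of your own. Each camera call takes 0.05 s, during which the arm holds its last target. There are 200 camera calls.

## Working session

There is one attempt and no reset: what is moved stays moved. The work goes in short steps, Python scripts to look and compute and a tool call to move; the robot and the scene stay as the last step left them, time stands still between calls to the robot, and variables do not carry over. Pictures are saved under pics/ and viewed, at most 10 in all, crops included, and the job is handed in when it is done.

Besides the shell and the picture viewer there is one more tool, called after ">>>" as name(argument=value, ...) on one line, values as JSON. drive_tool: Moves the arm, as the interface text tells. Its arguments: {"type":"object","properties":{"deltas":{"type":"string"}},"required":["deltas"]}

```bash
mkdir -p pics; ls; python3 - <<'E'
from rig import bot, imaging
import cv2
for n in("scene","top"):
    cv2.imwrite(f"pics/{n}0.png",imaging.capture(n)[:,:,::-1])
    m=imaging.camera_model(n);print(n,{k:(v if k!='T' else [[round(float(a),4) for a in r] for r in v]) for k,v in m.items()})
print(bot.read_state())
E
```

```text
pics
scene {'fx': 418.32321338494626, 'fy': 418.32321338494626, 'cx': 280.75468610562024, 'cy': 211.84803705818902, 'dist': array([0.02902262, 0.        , 0.        , 0.        , 0.        ]), 'T': [[0.693, 0.4705, -0.5462, 1.1941], [0.7206, -0.4307, 0.5433, -0.6566], [0.0204, -0.7702, -0.6375, 0.8458], [0.0, 0.0, 0.0, 1.0]]}
top {'fx': 498.47792381034117, 'fy': 498.47792381034117, 'cx': 273.88627491578, 'cy': 200.1700486643137, 'dist': array([0.00283149, 0.        , 0.        , 0.        , 0.        ]), 'T': [[0.0213, -0.9872, 0.1581, 0.3751], [-0.9998, -0.0215, 0.0007, -0.0292], [0.0028, -0.1581, -0.9874, 1.1363], [0.0, 0.0, 0.0, 1.0]]}
{'time_s': 0.1, 'joint_positions': array([-7.43979358e+01,  3.02734803e+01,  8.21508297e+01, -1.68326201e-03,
        6.76893092e+01, -1.02262741e+01]), 'qvel': array([ 0.0542164 , -0.10246665, -0.20368201,  0.08997646,  0.00579616,
       -0.02458077]), 'tau': array([-5.39017001e-04, -4.40986311e+01, -1.77151161e+01,  6.34898501e-02,
        5.33928804e-02, -3.31117576e-05]), 'position': array([ 0.27214169, -0.56188815,  0.22166129]), 'tcp_rot': array([[ 9.00098617e-01,  4.35685857e-01, -5.59521776e-04],
       [ 4.35686095e-01, -9.00096665e-01,  1.90264825e-03],
       [ 3.25333251e-04, -1.95634692e-03, -9.99998033e-01]]), 'force': array([-0.02003698,  0.17160116,  0.10800914]), 'moment': array([-0.01024006, -0.0241968 ,  0.03317542]), 'grasp_force': 0.0, 'opening': 1.000357091366644}
```

View pics/scene0.png

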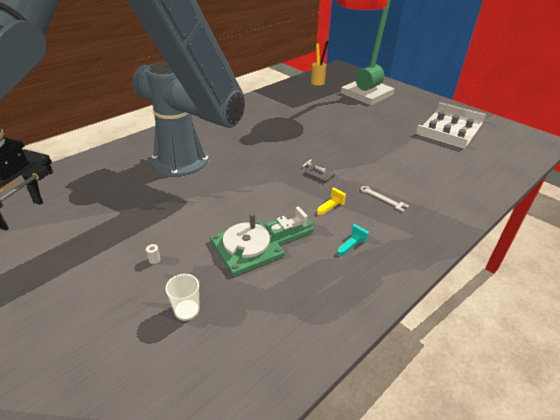

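View pics/top0.png

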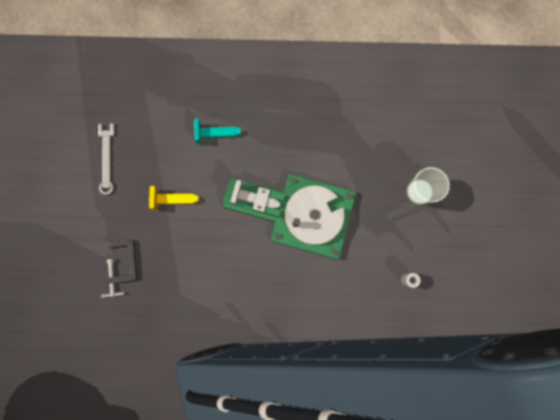

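The scene view shows the green fixture at about (260,240). Three things have the bar's shape in the top view: 
- steel bar in the green fixture's guide, (240,195)
- yellow, (175,198)
- cyan, (218,132)

The steel one fits the description (plain steel, in the guide), so I'll confirm it in a crop.

```bash
python3 - <<'E'
import cv2
a=cv2.imread("pics/top0.png")[160:270,215:365]
cv2.imwrite("pics/crop0.png",cv2.resize(a,None,fx=5,fy=5,interpolation=cv2.INTER_CUBIC))
E
```

```text
(no output)
```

View pics/crop0.png

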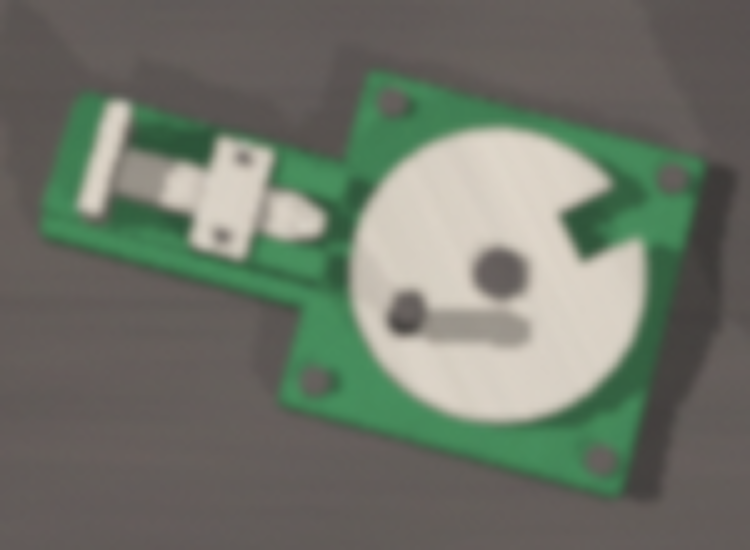

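The crop confirms it: the plain steel bar is drawn out of the green fixture's guide, with the plate at about (236,191) in the full picture. The slot mouth is at about (340,202), the screw at (315,214) and the pin at (297,222). I'll now work out positions and check them with an overlay on the scene camera.

```bash
cat > h.py <<'E'
import numpy as np, cv2
from rig import bot, imaging
def K(m): return np.array([[m["fx"],0,m["cx"]],[0,m["fy"],m["cy"]],[0,0,1]])
def ray(n,uv,m=None):
    m=m or imaging.camera_model(n);T=np.array(m["T"])
    p=cv2.undistortPoints(np.array([[uv]],float),K(m),np.array(m["dist"]))[0,0]
    return T[:3,3],T[:3,:3]@np.array([p[0],p[1],1])
def atz(n,uv,z,m=None):
    o,d=ray(n,uv,m);return o+d*(z-o[2])/d[2]
def tri(r):
    A=0;b=0
    for o,d in r:
        d=d/np.linalg.norm(d);P=np.eye(3)-np.outer(d,d);A=A+P;b=b+P@o
    return np.linalg.solve(A,b)
def proj(n,X,m=None):
    m=m or imaging.camera_model(n);Ti=np.linalg.inv(np.array(m["T"]))
    return cv2.projectPoints(np.atleast_2d(X).astype(float),cv2.Rodrigues(Ti[:3,:3])[0],Ti[:3,3],K(m),np.array(m["dist"]))[0][:,0]
E
python3 - <<'E'
from h import *
c=lambda u,v:(u/5+215,v/5+160)
g=[atz("top",c(*p),.02) for p in[(370,70),(708,162),(622,497),(280,402)]]
O=np.mean(g,0);ax=(g[0]+g[3]-g[1]-g[2])
print("base",O,np.linalg.norm(g[0]-g[1]),np.degrees(np.arctan2(ax[1],ax[0])))
P={k:atz("top",c(*p),z) for k,p,z in[("screw",(500,272),.046),("slot",(627,211),.042),("pin",(408,310),.092),("plate_out",(98,157),.068)]}
a=cv2.imread("pics/scene0.png")[190:280,200:320];a=cv2.resize(a,None,fx=6,fy=6,interpolation=cv2.INTER_CUBIC)
for k,p in P.items():
    print(k,p.round(4)); q=(proj("scene",p)[0]-[200,190])*6+3;print(q)
    cv2.drawMarker(a,tuple(int(x) for x in q),(0,0,255),cv2.MARKER_CROSS,16,1)
cv2.imwrite("pics/sc1.png",a)
E
```

```text
base [ 0.51923291 -0.11969372  0.02      ] 0.15937071594425745 75.70642708972562
screw [ 0.5198 -0.1198  0.046 ]
[280.08538847 279.04697352]
slot [ 0.5489 -0.1763  0.042 ]
[225.7816302  376.50296518]
pin [ 0.4968 -0.0773  0.092 ]
[314.38209113 140.41939128]
plate_out [0.5636 0.0574 0.068 ]
[613.8136472  123.60023582]
```

View pics/sc1.png

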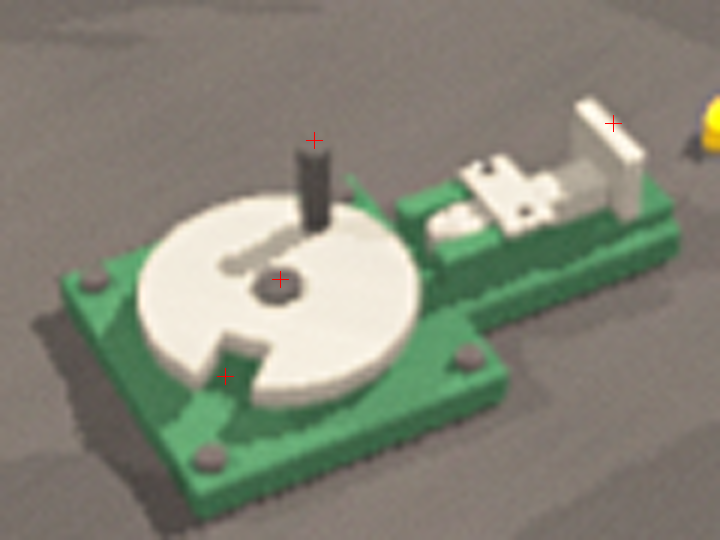

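The overlay agrees to about 1.5 mm with the pin top (314,145), screw (278,283) and plate top, so the heights hold. The fixture is at (0.5195,-0.1197) with yaw about 75.9°, the bar is at x≈0.172, and the disc needs about +138°. I'll straddle the pin with the fingers and push it round.

>>> drive_tool(deltas="34 225 486 -60 -1.5;34 225 486 -60 -1.5;34 225 486 -60 -1.5;34 225 486 -60 -1.5;34 225 486 -60 -1.5;34 225 486 -60 -1.5;34 225 486 -60 -1.5;34 225 486 -60 -1.5;34 225 486 -60 -1.5;34 225 486 -60 -1.5;34 225 486 -60 -1.5;34 225 486 -60 -1.5")

```text
time_s: 1.3
position: [0.4976, -0.0729, 0.1619]
tcp_rot: [[0.499, -0.866, -0.001], [-0.866, -0.499, 0.001], [-0.002, 0.0, -1.0]]
force: [-1.0, -0.5, -0.8]
opening: 0.389
grasp_force: 0.0
```

>>> drive_tool(deltas="34 0 0 0 0;34 0 0 0 0;34 0 0 0 0;34 0 0 0 0")

```text
time_s: 1.7
position: [0.497, -0.0777, 0.1626]
tcp_rot: [[0.497, -0.868, 0.0], [-0.868, -0.497, -0.0], [0.0, 0.0, -1.0]]
force: [-0.7, -0.2, -0.5]
opening: 0.389
grasp_force: 0.0
```

```bash
python3 - <<'E'
from h import *
s=bot.read_state();print(s["time_s"],s["position"],s["tcp_rot"][:,1],s["joint_positions"])
m=imaging.camera_model("wrist");a=imaging.capture("wrist")[:,:,::-1].copy()
for X in [(.4968,-.0773,.092),(.5195,-.1197,.046),(.5489,-.1763,.042),s["position"]]:
    q=proj("wrist",X,m)[0];print(q)
    if abs(q).max()<3000:cv2.drawMarker(a,tuple(int(x) for x in q),(0,0,255),cv2.MARKER_CROSS,14,1)
cv2.imwrite("pics/w1.png",a)
E
```

```text
1.7 [ 0.4970426  -0.07773141  0.1626328 ] [-8.67992000e-01 -4.96578175e-01  6.33576305e-05] [-2.16296446e+01  2.59662066e+01  1.02928233e+02 -1.09317203e-02
  5.11007211e+01  1.28603348e+02]
[284.14532696 222.96010855]
[285.82943559 141.38242962]
[289.52592445  49.09892613]
[284.50300485 265.3622805 ]
```

View pics/w1.png

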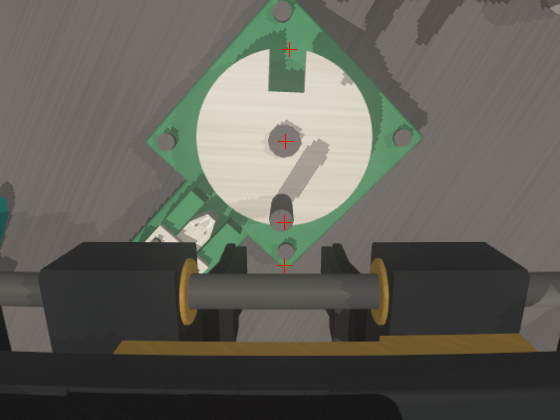

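The wrist view shows the pin top at (282,221) against the predicted (284,223), and the slot mouth at (288,50), so the pin is centred between the fingers to about 1 mm. Next I'll descend and compute the arc waypoints.

>>> drive_tool(deltas="34 0 0 -20 0;34 0 0 -45 0;34 0 0 -70 0;34 0 0 -90 0;34 0 0 -102 0;34 0 0 -107 0;28 0 0 -107 0;28 0 0 -107 0;28 0 0 -107 0")

```text
time_s: 2.65
position: [0.498, -0.0768, 0.0564]
tcp_rot: [[0.498, -0.867, 0.002], [-0.867, -0.498, -0.001], [0.002, -0.001, -1.0]]
force: [0.2, 0.1, -0.1]
opening: 0.331
grasp_force: 0.0
```

```bash
python3 - <<'E'
import numpy as np
O=np.array([519.5,-119.8]);f=lambda a:O+47.5*np.array([np.cos(np.radians(a)),np.sin(np.radians(a))])
p=np.array([497,-77.]);a0=118
for lo,hi in((118,166),(166,214),(214,256)):
    A=np.linspace(lo,hi,13 if hi<250 else 12)[1:]
    print("; ".join("28 %.0f %.0f 0 %.2f"%(*(f(a)-p),np.radians(a-lo)) for a in A)); p=f(hi)
E
```

```text
28 -3 -3 0 0.07; 28 -5 -4 0 0.14; 28 -8 -6 0 0.21; 28 -10 -9 0 0.28; 28 -13 -11 0 0.35; 28 -15 -14 0 0.42; 28 -17 -16 0 0.49; 28 -19 -19 0 0.56; 28 -20 -22 0 0.63; 28 -22 -25 0 0.70; 28 -23 -28 0 0.77; 28 -24 -31 0 0.84
28 -1 -3 0 0.07; 28 -1 -7 0 0.14; 28 -1 -10 0 0.21; 28 -1 -13 0 0.28; 28 -1 -16 0 0.35; 28 -1 -20 0 0.42; 28 0 -23 0 0.49; 28 1 -26 0 0.56; 28 2 -29 0 0.63; 28 3 -32 0 0.70; 28 5 -35 0 0.77; 28 7 -38 0 0.84
28 2 -3 0 0.07; 28 4 -5 0 0.13; 28 6 -7 0 0.20; 28 8 -9 0 0.27; 28 11 -11 0 0.33; 28 13 -13 0 0.40; 28 16 -15 0 0.47; 28 19 -16 0 0.53; 28 22 -18 0 0.60; 28 25 -19 0 0.67; 28 28 -20 0 0.73
```

>>> drive_tool(deltas="28 -3 -3 0 0.07; 28 -5 -4 0 0.14; 28 -8 -6 0 0.21; 28 -10 -9 0 0.28; 28 -13 -11 0 0.35; 28 -15 -14 0 0.42; 28 -17 -16 0 0.49; 28 -19 -19 0 0.56; 28 -20 -22 0 0.63; 28 -22 -25 0 0.70; 28 -23 -28 0 0.77; 28 -24 -31 0 0.84")

```text
time_s: 3.85
position: [0.4746, -0.1077, 0.0565]
tcp_rot: [[0.979, -0.205, 0.003], [-0.205, -0.979, -0.001], [0.003, 0.0, -1.0]]
force: [1.1, 1.4, -1.7]
opening: 0.322
grasp_force: 1.0
```

>>> drive_tool(deltas="28 -1 -3 0 0.07; 28 -1 -7 0 0.14; 28 -1 -10 0 0.21; 28 -1 -13 0 0.28; 28 -1 -16 0 0.35; 28 -1 -20 0 0.42; 28 0 -23 0 0.49; 28 1 -26 0 0.56; 28 2 -29 0 0.63; 28 3 -32 0 0.70; 28 5 -35 0 0.77; 28 7 -38 0 0.84")

```text
time_s: 5.05
position: [0.4796, -0.1446, 0.0563]
tcp_rot: [[0.806, 0.592, -0.001], [0.592, -0.806, 0.001], [-0.0, -0.002, -1.0]]
force: [-1.1, 2.3, 2.4]
opening: 0.323
grasp_force: 1.3
```

>>> drive_tool(deltas="28 2 -3 0 0.07; 28 4 -5 0 0.13; 28 6 -7 0 0.20; 28 8 -9 0 0.27; 28 11 -11 0 0.33; 28 13 -13 0 0.40; 28 16 -15 0 0.47; 28 19 -16 0 0.53; 28 22 -18 0 0.60; 28 25 -19 0 0.67; 28 28 -20 0 0.73; 28 28 -20 0 0.73")

```text
time_s: 6.25
position: [0.5076, -0.1657, 0.0561]
tcp_rot: [[0.208, 0.978, -0.001], [0.978, -0.208, -0.0], [-0.001, -0.001, -1.0]]
force: [-3.4, -0.9, 1.0]
opening: 0.322
grasp_force: 1.4
```

```bash
python3 - <<'E'
from h import *
s=bot.read_state();print(s["time_s"],s["position"],s["joint_positions"])
a=imaging.capture("top")[160:270,215:365,::-1]; b=imaging.capture("wrist")[:,:,::-1]
m=imaging.camera_model("wrist");b=b.copy()
for x,y,z in((0,0,.046),(.065,0,.042),(-.047,0,.092)):
    t=np.radians(75.9);X=(.5195+x*np.cos(t),-.1198+x*np.sin(t),z);q=proj("wrist",X,m)[0];print(q,proj("top",X)[0])
cv2.imwrite("pics/t2.png",np.hstack([cv2.resize(a,(400,293),interpolation=cv2.INTER_CUBIC),cv2.resize(b,(391,293))]))
E
```

```text
6.25 [ 0.50761415 -0.16566238  0.05608092] [-3.00397979e+01  3.81003326e+01  1.02596468e+02 -8.81157190e-02
  3.93556943e+01 -1.79906800e+01]
[288.63711265 162.85408678] [315.01522064 214.55661163]
[294.19403556   9.92111359] [286.50862172 207.10010153]
[285.25636567 307.24239117] [338.40282927 217.57738926]
```

View pics/t2.png

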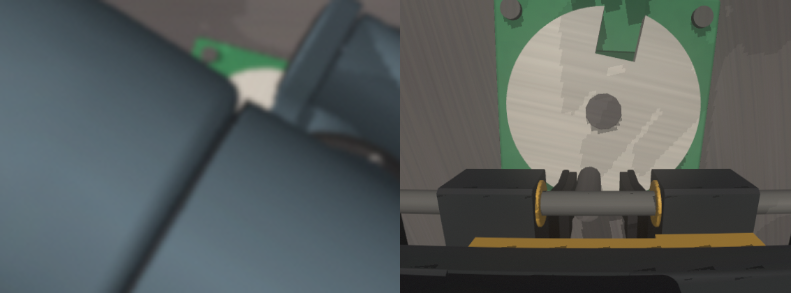

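The top view is blocked by the arm. In the wrist half the slot's mouth is centred at about (322,11) full-size against the wanted (294,10), with the screw at (291,159). About 9.7° more is needed, or 8 mm at the pin.

>>> drive_tool(deltas="28 2 0 0 0.04;28 4 -1 0 0.08;28 6 -1 0 0.12;28 8 -1 0 0.15;28 8 -1 0 0.15;28 8 -1 0 0.15")

```text
time_s: 6.95
position: [0.5166, -0.1666, 0.0557]
tcp_rot: [[0.061, 0.998, 0.001], [0.998, -0.061, -0.0], [-0.0, 0.001, -1.0]]
force: [-1.6, -1.7, 0.2]
opening: 0.322
grasp_force: 1.0
```

>>> drive_tool(deltas="28 -5 1 0 0;28 -5 1 0 0;28 -5 1 30 0;28 -5 1 60 0;28 -5 1 100 0;28 -5 1 130 0;28 -5 1 130 0;28 -5 1 130 0")

```text
time_s: 7.75
position: [0.5117, -0.1654, 0.1861]
tcp_rot: [[0.06, 0.998, 0.002], [0.998, -0.06, -0.001], [-0.001, 0.002, -1.0]]
force: [0.1, 0.2, 0.4]
opening: 0.318
grasp_force: 0.0
```

```bash
python3 - <<'E'
from h import *
s=bot.read_state();print(s["time_s"],s["position"],s["tcp_rot"][:,1])
m=imaging.camera_model("wrist");b=imaging.capture("wrist")[:,:,::-1].copy()
t=np.radians(75.9);R=np.array([[np.cos(t),-np.sin(t)],[np.sin(t),np.cos(t)]])
for x,y,z in((0,0,.046),(.065,0,.042),(.065,.008,.042),(.065,-.008,.042),(-.047,0,.092),(.1825,0,.068)):
    X=(*(R@[x,y]+[.5195,-.1198]),z);q=proj("wrist",X,m)[0];print((x,y),q)
    cv2.drawMarker(b,tuple(int(v) for v in q),(0,0,255),cv2.MARKER_CROSS,8,1)
cv2.imwrite("pics/w3.png",b)
E
```

```text
7.75 [ 0.51172611 -0.16539476  0.18612221] [ 0.99819279 -0.06005804  0.00204522]
(0, 0) [289.74466795 143.15078239]
(0.065, 0) [305.6687484   58.19074591]
(0.065, 0.008) [295.344712    56.13355555]
(0.065, -0.008) [315.96464856  60.25676062]
(-0.047, 0) [278.25757744 215.16441095]
(0.1825, 0) [ 343.16413775 -132.11944277]
```

View pics/w3.png

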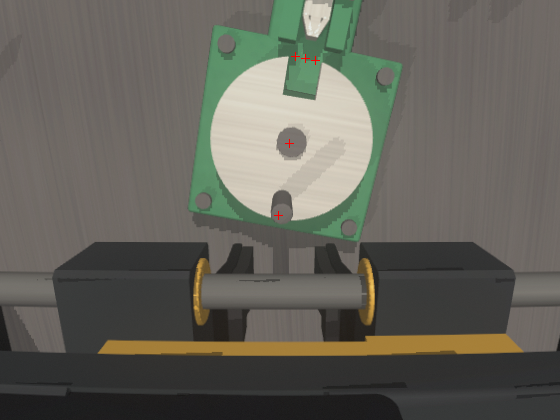

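The slot mouth edges are at (290,57) and (323,62), so its centre is at about 306 against the predicted 305.7. It's lined up within about 1–2 mm, and the bar's nose at (316,35) points at it. Next the fingers go behind the plate.

>>> drive_tool(deltas="0 60 251 0 -0.19;0 60 251 0 -0.19;0 60 251 0 -0.19;0 60 251 0 -0.19;0 60 251 0 -0.19;0 60 251 0 -0.19;0 60 251 0 -0.19;0 60 251 0 -0.19;0 60 251 0 -0.19;0 60 251 0 -0.19")

```text
time_s: 8.8
position: [0.5711, 0.0837, 0.1853]
tcp_rot: [[0.25, 0.968, -0.001], [0.968, -0.25, -0.0], [-0.0, -0.001, -1.0]]
force: [-0.3, -0.0, 0.5]
opening: 0.005
grasp_force: 0.0
```

```bash
python3 - <<'E'
from h import *
s=bot.read_state();print(s["time_s"],s["position"],s["tcp_rot"][:,1],s["opening"])
m=imaging.camera_model("wrist");b=imaging.capture("wrist")[:,:,::-1].copy()
t=np.radians(75.9);R=np.array([[np.cos(t),-np.sin(t)],[np.sin(t),np.cos(t)]])
for x,y,z in((.1825,0,.068),(.1825,.025,.068),(.1825,-.025,.068),(.135,0,.051),(.065,0,.042)):
    X=(*(R@[x,y]+[.5195,-.1198]),z);q=proj("wrist",X,m)[0];print((x,y),q)
    cv2.drawMarker(b,tuple(int(v) for v in q),(0,0,255),cv2.MARKER_CROSS,8,1)
cv2.imwrite("pics/w4.png",b)
E
```

```text
8.8 [0.57105038 0.08371934 0.18529598] [ 9.68275972e-01 -2.49882149e-01 -7.44294288e-04] 0.004851718284104218
(0.1825, 0) [283.81407271 241.19198727]
(0.1825, 0.025) [251.61230628 241.39395217]
(0.1825, -0.025) [316.03140185 240.96440067]
(0.135, 0) [284.22282563 287.38516173]
(0.065, 0) [284.7363943  351.81320691]
```

View pics/w4.png

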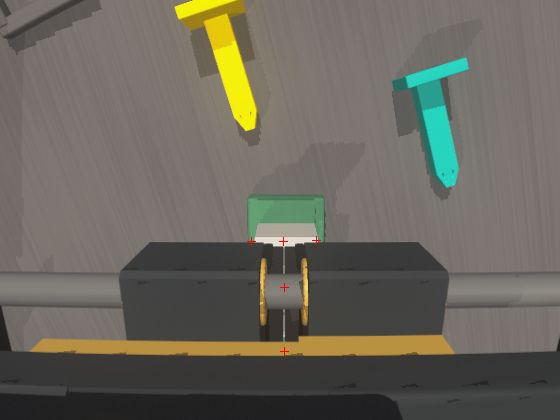

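The plate's outer face is at about x 255–316, with its top edge near y 237. That puts it within about 4 mm of the prediction and centred at 286. The yellow and cyan look-alikes are clear, so I'll descend behind it.

>>> drive_tool(deltas="0 1 5 -30 0;0 1 5 -65 0;0 1 5 -100 0;0 1 5 -125 0;0 1 5 -140 0;0 1 5 -146 0;0 1 5 -146 0;0 1 5 -146 0")

```text
time_s: 9.65
position: [0.5731, 0.09, 0.0404]
tcp_rot: [[0.248, 0.969, 0.002], [0.969, -0.248, -0.0], [0.0, 0.002, -1.0]]
force: [0.9, 0.9, 0.3]
opening: 0.008
grasp_force: 0.0
```

>>> drive_tool(deltas="0 -1 -5 0 0;0 -2 -9 0 0;0 -3 -13 0 0;0 -4 -16 0 0;0 -5 -19 0 0;0 -5 -22 0 0;0 -6 -25 0 0;0 -7 -28 0 0;0 -8 -31 0 0;0 -8 -34 0 0;0 -9 -37 0 0;0 -10 -40 0 0")

```text
time_s: 10.85
position: [0.5626, 0.0503, 0.0397]
tcp_rot: [[0.247, 0.969, 0.001], [0.969, -0.247, 0.0], [0.0, 0.001, -1.0]]
force: [0.1, 4.3, 0.8]
opening: 0.002
grasp_force: 2.0
```

Contact at 4 N, sliding. About 21 mm remain.

>>> drive_tool(deltas="0 -1 -2 0 0;0 -1 -4 0 0;0 -2 -6 0 0;0 -2 -8 0 0;0 -2 -10 0 0;0 -3 -12 0 0;0 -3 -14 0 0;0 -4 -16 0 0;0 -4 -17 0 0;0 -4 -18 0 0;0 -4 -18 0 0")

```text
time_s: 11.95
position: [0.5581, 0.0323, 0.0396]
tcp_rot: [[0.247, 0.969, -0.0], [0.969, -0.247, -0.0], [-0.0, -0.0, -1.0]]
force: [0.2, 4.1, 3.9]
opening: 0.011
grasp_force: 2.1
```

>>> drive_tool(deltas="0 0 -1 0 0;0 0 -2 0 0;0 -1 -3 0 0;0 -1 -3 0 0")

```text
time_s: 12.35
position: [0.5581, 0.0316, 0.0396]
tcp_rot: [[0.249, 0.968, 0.002], [0.968, -0.249, 0.003], [0.004, 0.001, -1.0]]
force: [4.1, 12.5, 2.7]
opening: 0.007
grasp_force: 6.6
```

Force rises to 13 N at an estimated bar x of about 0.136, so the plate is meeting the guide. I'll press once slightly more, back off, and check.

>>> drive_tool(deltas="0 -1 -2 0 0;0 -1 -3 0 0;0 -1 -3 0 0")

```text
time_s: 12.65
position: [0.5581, 0.0315, 0.0397]
tcp_rot: [[0.251, 0.968, 0.004], [0.968, -0.251, 0.007], [0.008, 0.002, -1.0]]
force: [5.6, 24.7, 1.2]
opening: 0.001
grasp_force: 12.3
```

>>> drive_tool(deltas="0 2 8 0 0;0 5 20 0 0;0 9 35 0 0;0 9 35 30 0;0 9 35 70 0;0 9 35 110 0;0 -70 35 140 0;0 -120 85 140 0;0 -120 135 140 0;0 -120 185 140 0;0 -120 235 140 0;0 -120 235 140 0")

```text
time_s: 13.85
position: [0.4354, 0.2643, 0.1799]
tcp_rot: [[0.245, 0.969, 0.001], [0.969, -0.245, -0.0], [0.0, 0.001, -1.0]]
force: [-0.4, -1.0, -0.3]
opening: 0.003
grasp_force: 0.0
```

```bash
python3 - <<'E'
from h import *
s=bot.read_state();print(s["time_s"],s["position"],s["force"])
b=imaging.capture("top")[160:270,215:365,::-1];b=cv2.resize(b,None,fx=5,fy=5,interpolation=cv2.INTER_CUBIC)
t=np.radians(75.9);R=np.array([[np.cos(t),-np.sin(t)],[np.sin(t),np.cos(t)]])
for x,y,z in((.145,0,.068),(.135,0,.068),(.041,0,.044),(-.047,0,.092),(.065,.013,.042),(.065,-.013,.042)):
    q=proj("top",(*(R@[x,y]+[.5195,-.1198]),z))[0];q=(q-[215,160])*5+2
    cv2.drawMarker(b,tuple(int(v) for v in q),(0,0,255),cv2.MARKER_CROSS,10,1)
cv2.imwrite("pics/t5.png",b)
E
```

```text
13.85 [0.43543719 0.26426613 0.17989873] [-0.4012799  -0.96452146 -0.33972547]
```

View pics/t5.png

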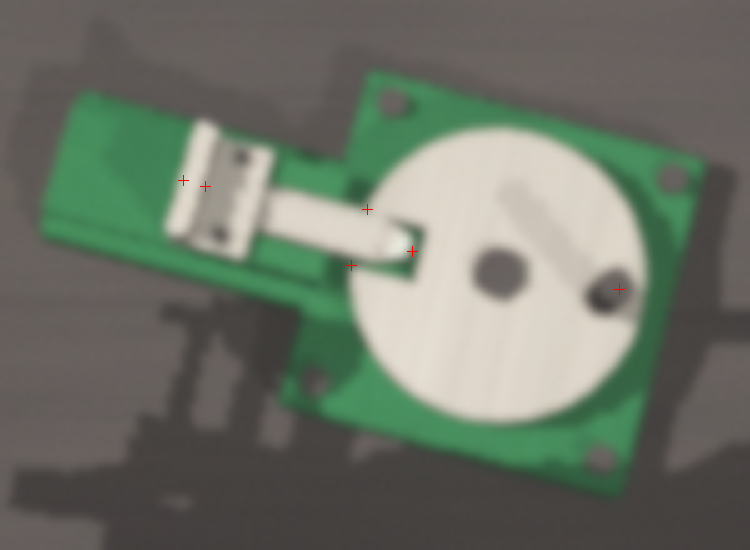

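The crop shows the plate against the guide at (200,180) and the nose in the slot at (400,245). The slot is lined up and the arm is clear, so I'm handing in.

```bash
python3 -c "
from rig import bot
print(bot.hand_in())"
```

```text
the job is handed in; nothing more can be done
None
```

I handed the job in at about 13.9 s: the last top view shows the disc's slot facing the bar, the bar pushed home with its plate against the guide and its nose in the slot, and the arm clear; the hand-in returned no verdict.

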